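# Punch the hanging hole: clear the tins, hold the glove template in the punch

## Robot

A 6-joint arm with a two-finger parallel gripper is mounted at the origin on the work surface. World frame = base frame: x ahead of the robot, y to its left, z up, the work surface at z = 0. Lengths are in mm, angles in rad, forces in N, time in s.
With the tool pointing down it reaches from about 275 to 825 mm from the base axis. Payload 5.2 kg.
Tool frame: the origin (TCP) lies at the very end of the fingers, on their centre line; the grasp point (between the pads) lies 19 mm behind it; z points along the fingers, y is the direction in which the jaws open and shut (so a half turn about z gives the same grasp; the last joint's range is limited). The gripper opens to 93 mm and grips with 3 to 60 N. Pads are 15 mm wide; open, the fingers measure 128 mm over their backs; the gripper's body (75 mm by 188 mm) begins 65 mm behind the grasp point.
Start: joints at [-0.203, 0.259, 1.535, -0, 1.348, -0.203], TCP at [550.005, 0.023, 218.653] pointing down, gripper open.
Joint ranges: [-3.14, 3.14], [-0.91, 2.08], [0.19, 2.58], [-1.22, 4.36], [0.22, 2.71], [-3.12, 3.12]. Speed limits (rad/s): [2.57, 2.57, 3.14, 3.14, 3.14, 3.14].

## Interface

Orientations are given as [roll, pitch, yaw] about the fixed x, y, z axes, in that order (R = Rz(yaw) Ry(pitch) Rx(roll)).
In Python, from bench import robot gives the robot as it stands. The module is installed in compiled form; this text tells all that it offers. Calls block until the motion is done:
- robot.move_ptp(position, orientation): joint-space move of the TCP to a pose.
- robot.move_linear(position, ori=None, speed=150, f_stop=None): straight line of the TCP; ori=None keeps the orientation; speed is the mean speed in mm/s. With f_stop (N) it stops when the force on the tool has changed by that much, and returns True; else False.
- robot.move_j(angles): joint-space move.
- robot.move_gripper(opening): opening from 0.0 (shut) to 1.0 (fully open); the grip force is fixed at half the most; returns when the fingers have stopped.
- robot.sleep(seconds).
- robot.inverse_kinematics(position, orientation): joint angles nearest the present ones, or None.
- robot.get_image(name): name is "scene" or "side" or "wrist"; returns a dict with "img" (400x640x3 uint8, blue, green, red), "fovy" (degrees; the focal length in pixels is half the picture's height over the tangent of half this angle, whatever the lens; pixels are square), "cx", "cy" (the principal point, pixels), "eye" and "orientation" of the camera in the world. Camera axes: x right, y down, z forward; pixel columns grow to the right and rows downward; lengths in mm; the calibration is good to about 2 mm. The wrist camera is an equidistant fisheye: a pixel r from the principal point sees the ray r / f radians off the axis. A picture is of the moment at which its call begins. There is no depth.
A pose or a line that the arm cannot do raises robot.MotionError and nothing moves.
- robot.hand_in(): hands the job in, once; it reports no verdict.
Readings, each from a call of its own:
- robot.current_t(): time.
- robot.current_qpos(): joint angles.
- robot.current_joint_vel(): joint speeds.
- robot.current_joint_efforts(): joint torques, N m.
- robot.current_tcp_pos(): TCP position.
- robot.current_eef_rot(): TCP orientation.
- robot.current_contact_force(): force on the tool from outside, world axes, zero at the start.
- robot.current_ft_torque(): the same for the moment, N m.
- robot.current_gripper_width(): opening from 0.0 (shut) to 1.0 (fully open).
Only numpy, scipy, OpenCV 4.12 (cv2) and the standard library are available. Lean on these libraries where they do the work, as an engineer would, in place of code of your own. Each camera call takes 0.05 s, during which the arm holds its last target.

## Task

The big glove template with the wooden grip still needs its hanging hole, but two dye tins are standing on it: set both tins down upright in the two empty cells of the crate, one per cell. Then lift the template by its grip, pass its rounded tab through the window of the hole punch's guard until it is up against the back stop, and finish while still holding it there in the gripper, level and still, ready for the stroke. Leave everything else where it is.

Things in the scene. Friction and masses are not known exactly. Their poses are not given: they have to be found in the camera images.
- template: (all sizes here in mm) brown stiff board shaped as a glove, 6 thick, 0.13 kg, flat on the bench: palm 110 long, 130 wide (x -40 to 70); four rounded fingers towards -x, ending at x about -111; a tab towards +x, from x 70 to its tip at x 135. Origin on the underside below the middle of the wooden grip, where it balances; z up
- template_grip (a point): centre of the template's wooden grip: a bar 70 long (along the template's x), 16 thick (y), 30 high, standing on the 6 thick board, so from 6 to 36 above the underside; this point is 21 above the underside. Axes as the template's
- template_tab (a point): place for the hole in the template's tab: the tab is 40 wide, 6 thick, with a half-round end of radius 20; this point is that round's centre, 115 from the grip's centre along the template's x, 20 short of the tip, 3 above the underside. Axes as the template's
- tin1_centre (a point): steel tin of dye with a paper band, upright, diameter 46, height 80, about 0.22 kg; this point is its centre, 40 above its foot. It starts standing on the template's palm about 40 to one side of the grip, foot 6 above the bench; the other tin stands about 40 to the other side, up to 35 farther along or back
- tin2_centre (a point): the other tin, the same in every way
- tin1: the tin of tin1_centre, origin at the centre of its foot
- tin2: the tin of tin2_centre, origin at the centre of its foot
- crate_in (a point): open plywood crate fixed to the bench, 134 by 134, 48 high, walls, floor and dividers 6 thick; a cross of dividers as high as the walls makes four cells 58 by 58. This point: middle of the inner floor, 6 above the bench; x, y square to the walls. Cell centres at x, y = +-32. Squat tins fill the +x+y and -x-y cells; the +x-y and -x+y cells are empty
- wax1: squat steel wax tin, diameter 50, height 34, in the crate's +x+y cell; stays there. Origin under its centre
- wax2: the like in the crate's -x-y cell; stays there
- punch: green air-driven bench hole punch, bolted down, 300 high: base 270 by 150, 22 high, from 40 in front of the punch axis to 230 behind; column behind, arm and air cylinder above. Origin on the bench below the punch axis; x is level and points from the guard window into the machine, the way the tab goes in; z up
- punch_point (a point): on the punch's axis at the window's mid-height, 85 above the bench, where the template's hole point has to come. The back stop's face is 20 beyond along x, so the tab's tip meets it just as the hole point comes here; the steel die post ends 5.5 below, the punch's tip is 13 above. Axes as the punch's
- window (a point): middle of the window's outer face, 30 in front (-x) of the punch point, same height and axes: a level slot 42 wide (y), 8 high, square through a grey upright guard plate 110 wide, reaching 150 above the bench, 12 thick. Steel lips above and below flare out 10 in front. With the tab home the palm's edge is 15 and the grip's centre 85 in front of the plate
- small_template: small brown glove template with a hole already in its tab, 5 thick, about 175 long, lying beyond the task's things; stays
- mallet: wooden mallet, about 275 long, head diameter 56, lying along the far side; stays
- shears: steel shears with black handles, about 190 long, lying flat to the right of the punch; stays
- spool: wooden thread spool standing up, diameter 52, height 68, far side on the left; stays
Things that resemble listed ones, but are neither listed nor needed, are in the scene too. What is shaped like the tin2 but blue or purple is not meant.

How it is judged:
By the outcome, as a careful person would: the job done as asked, in the order asked, and still so for the second after the job is handed in, while the arm keeps its last pose, push and grip.
It also fails if it takes over 67 s, if anything falls off the work surface, if the arm or the gripper's body presses on something with over 40 N, if the wrist force passes 120 N, or if a joint passes its speed limit or range.

## Working session

There is one attempt and no reset: what is moved stays moved. The work goes in short steps, each a Python script; the robot and the scene stay as the last script left them, time stands still between calls to the robot, and variables do not carry over. Pictures are saved under pics/ and viewed, and the job is handed in when it is done.

```bash
ls; mkdir -p pics
cat > h.py <<'E'
import numpy as np, cv2
from scipy.spatial.transform import Rotation as Rn
from bench import robot
def snap(name,fn):
    d=robot.get_image(name); cv2.imwrite('pics/'+fn+'.png',d['img'])
    import pickle; pickle.dump(d,open('pics/'+fn+'.pkl','wb')); return d
E
python3 - <<'E'
from h import *
for n in ['scene','side','wrist']:
    d=snap(n,n+'0'); print(n,d['fovy'],d['cx'],d['cy'],d['eye'],d['orientation'])
print(robot.current_t())
E
```

```text
pics
scene 53.599575529118084 321.4766977188933 204.0407139207523 [1247.46909869  -11.90384777  804.4873022 ] [-2.39169619  0.0073386   1.53446775]
side 44.17164026264368 321.50339685949695 202.81824672070377 [ 104.69005711  836.32192025 1196.83787936] [-2.42146859e+00 -3.74448911e-05 -2.60577878e+00]
wrist 65.70646984690485 311.87222207230366 201.37259811535048 [550.43418555  71.16878584 384.38067255] [ 2.88020181e+00  2.12809887e-03 -9.37456952e-04]
0.15
```

View pics/scene0.png

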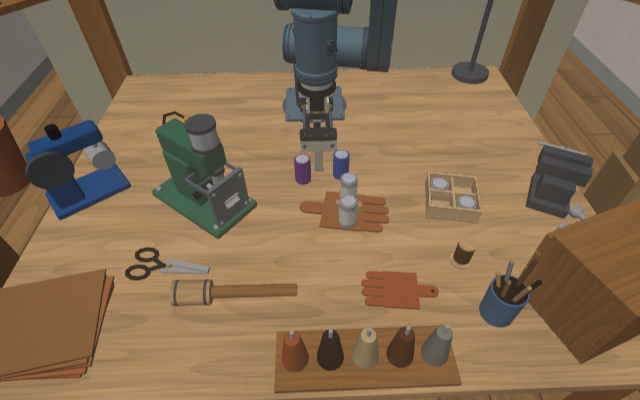

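View pics/side0.png

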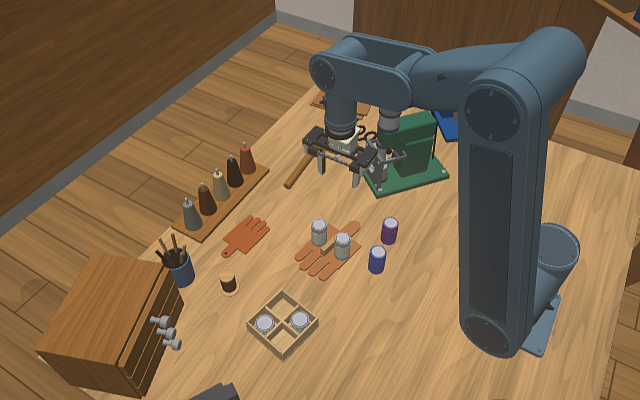

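View pics/wrist0.png

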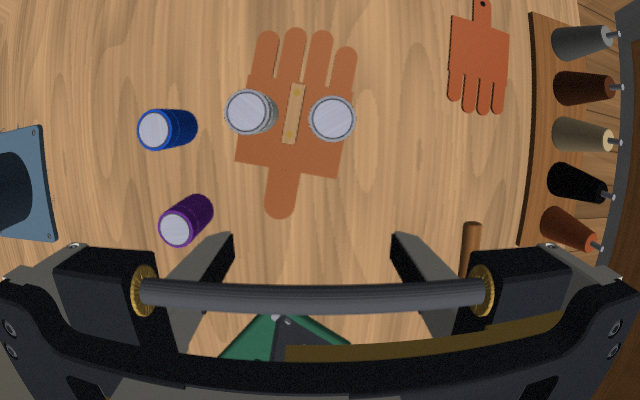

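Candidates:
- **Tins:** the white-banded ones are at scene (348,185) and (348,210). Blue at (341,165) and purple at (303,168) are decoys.
- **Template:** the big glove with the wooden bar is at scene (350,210). The small one at (395,290) has a hole and is not wanted.
- **Punch:** green at scene (205,180). The blue machine at (75,165) and grey one at (558,180) are decoys.

I'll check this choice in close crops.

```bash
cat >> h.py <<'E'
def K(d):
    return 200/np.tan(np.radians(d['fovy'])/2)
def RC(d): return Rn.from_euler('xyz',d['orientation']).as_matrix()
def ray(d,uv,fish=False):
    uv=np.atleast_2d(np.asarray(uv,float)); f=K(d); x=uv-[d['cx'],d['cy']]
    if fish:
        r=np.hypot(*x.T); th=r/f; k=np.where(r>1e-9,np.sin(th)/np.maximum(r,1e-9),1/f)
        v=np.c_[x*k[:,None],np.cos(th)]
    else: v=np.c_[x/f,np.ones(len(x))]
    return v@RC(d).T
def onz(d,uv,z,fish=False):
    v=ray(d,uv,fish); e=np.array(d['eye']); return e+v*((z-e[2])/v[:,2])[:,None]
def proj(d,P,fish=False):
    P=np.atleast_2d(P)-np.array(d['eye']); c=P@RC(d); f=K(d)
    if fish:
        rr=np.hypot(c[:,0],c[:,1]); th=np.arctan2(rr,c[:,2]); k=f*th/np.maximum(rr,1e-9)
        return c[:,:2]*k[:,None]+[d['cx'],d['cy']]
    return c[:,:2]/c[:,2:]*f+[d['cx'],d['cy']]
def tri(obs):
    A=np.zeros((3,3));b=np.zeros(3)
    for d,uv,fi in obs:
        v=ray(d,uv,fi)[0]; v/=np.linalg.norm(v); M=np.eye(3)-np.outer(v,v); A+=M; b+=M@np.array(d['eye'])
    return np.linalg.solve(A,b)
E
python3 - <<'E'
import cv2
s=cv2.imread('pics/scene0.png'); w=cv2.imread('pics/wrist0.png'); e=cv2.imread('pics/side0.png')
def c(i,x0,y0,x1,y1,k): return cv2.resize(i[y0:y1,x0:x1],None,fx=k,fy=k,interpolation=cv2.INTER_CUBIC)
cv2.imwrite('pics/c1.png',c(s,140,100,300,240,5)[:600])
cv2.imwrite('pics/c2.png',c(w,220,10,370,230,2.7))
cv2.imwrite('pics/c3.png',c(s,290,140,490,240,4))
cv2.imwrite('pics/c4.png',c(e,230,200,400,365,3.6))
E
```

```text
(no output)
```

View pics/c1.png

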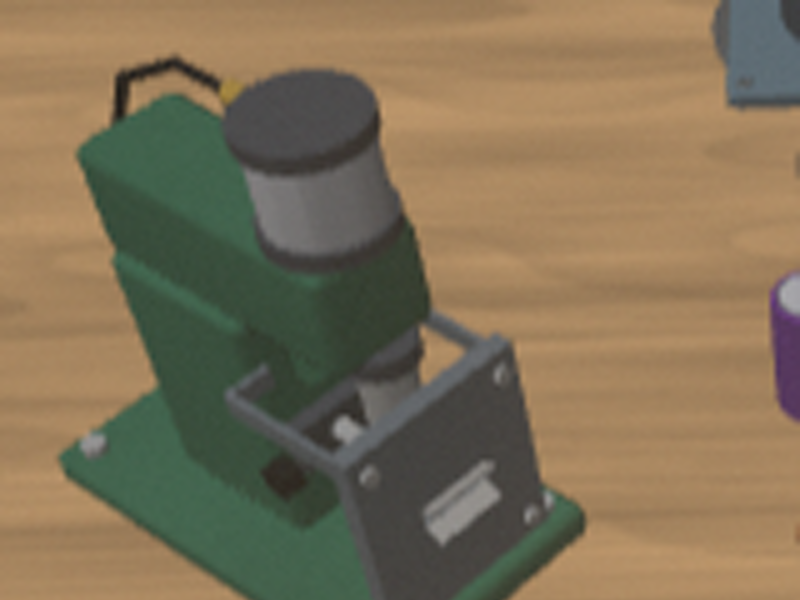

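View pics/c2.png

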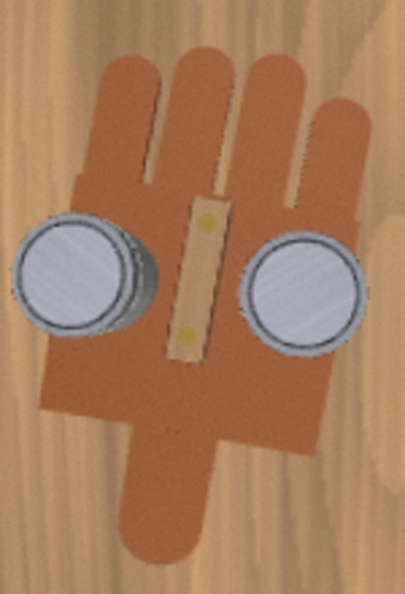

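View pics/c3.png

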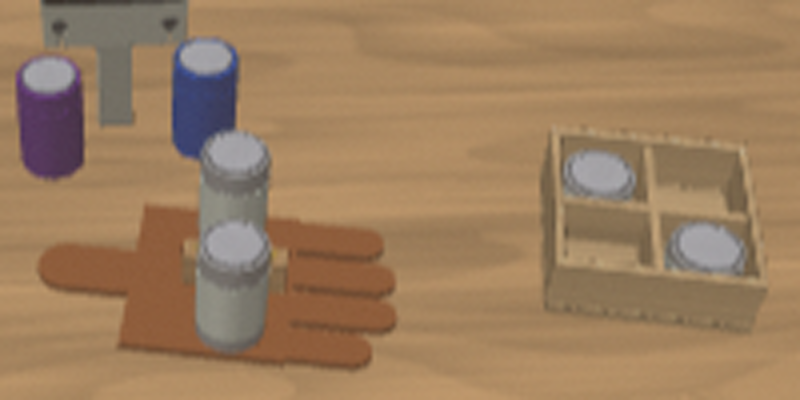

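View pics/c4.png

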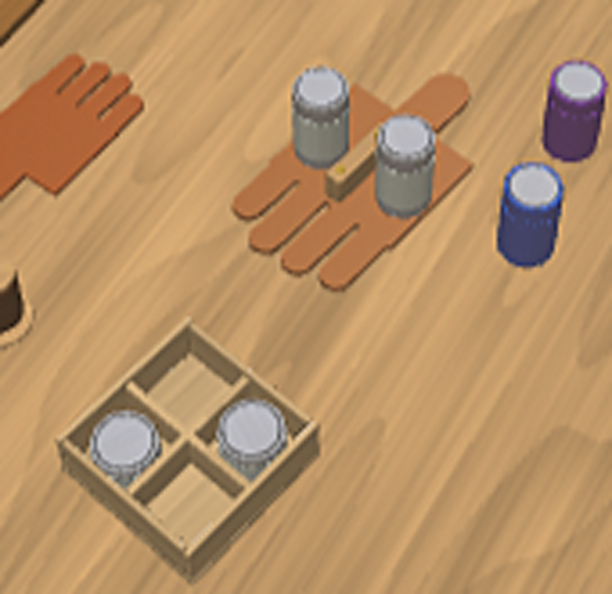

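```bash
cat > m.py <<'E'
from h import *
import pickle
L=lambda n: pickle.load(open('pics/'+n+'.pkl','rb'))
E
python3 - <<'E'
from m import *
w=L('wrist0');s=L('scene0');e=L('side0')
cw=lambda u,v:(220+u/2.7,10+v/2.7); cs=lambda u,v:(290+u/4,140+v/4); ce=lambda u,v:(230+u/3.6,200+v/3.6)
np.set_printoptions(precision=1,suppress=True)
for nm,a,b,c in [('A',cw(71,275),cs(236,155),ce(406,139)),('B',cw(303,294),cs(236,247),ce(320,88))]:
    print(nm,[onz(d,p,86,f)[0] for d,p,f in((w,a,1),(s,b,0),(e,c,0))], tri([(w,a,1),(s,b,0),(e,c,0)]))
g=np.array([onz(w,cw(*p),36,1)[0] for p in [(192,195),(231,202),(204,362),(167,357)]]); print(g,g.mean(0))
# brown mask
hsv=cv2.cvtColor(w['img'],cv2.COLOR_BGR2HSV); print(hsv[150,270],hsv[170,285],hsv[200,330],hsv[40,480])
m=cv2.inRange(hsv,(5,140,90),(13,255,220)); cv2.imwrite('pics/m.png',m)
cr=np.array([onz(s,cs(*p),48)[0] for p in [(553,127),(748,145),(766,288),(548,262)]]); print(cr,cr.mean(0))
cr=np.array([onz(e,ce(*p),48)[0] for p in [(190,318),(320,428),(190,560),(58,442)]]); print(cr,cr.mean(0))
cr=np.array([onz(e,ce(*p),48)[0] for p in [(190,440)]]); print(cr,cr.mean(0))
cc=lambda u,v:(140+u/5,100+v/5)
print('win',tri([(s,cc(462,500),0)]*1) if 0 else onz(s,cc(462,505),85))
print('plate top',onz(s,[cc(335,465),cc(508,338)],150))
E
```

```text
A [array([486.5,  80.8,  86. ]), array([490.6,  82.9,  86. ]), array([482.1,  83.1,  86. ])] [484.8  81.6  81.3]
B [array([569.2,  72.7,  86. ]), array([573.7,  75.9,  86. ]), array([566.3,  73.6,  86. ])] [568.9  73.7  82.7]
[[526.7 114.6  36. ]
 [542.7 111.4  36. ]
 [531.3  44.6  36. ]
 [515.9  46.8  36. ]] [529.2  79.4  36. ]
[ 12 163 153] [ 12 166 137] [ 16 109 175] [  9 170 162]
[[431.9 313.2  48. ]
 [456.2 444.3  48. ]
 [588.5 415.3  48. ]
 [560.1 281.6  48. ]] [509.2 363.6  48. ]
[[552.5 286.1  48. ]
 [422.4 314.3  48. ]
 [447.5 443.8  48. ]
 [576.7 418.6  48. ]] [499.8 365.7  48. ]
[[497.  369.5  48. ]] [497.  369.5  48. ]
win [[ 557.5 -215.6   85. ]]
plate top [[ 591.5 -259.3  150. ]
 [ 506.3 -187.7  150. ]]
```

View pics/m.png

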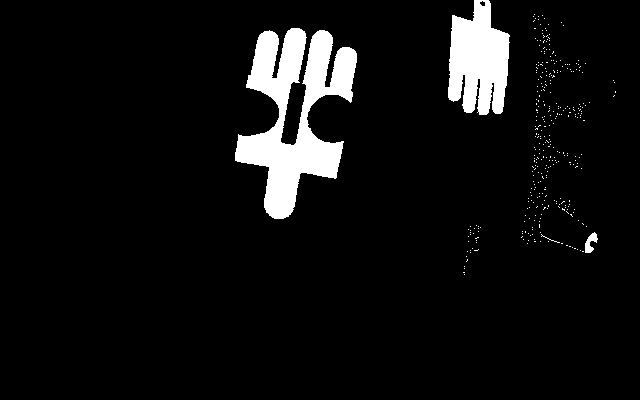

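Run:
```python
from m import *
np.set_printoptions(precision=3,suppress=True)
r=robot.current_eef_rot(); print(r, Rn.from_euler('xyz',r).as_matrix(), robot.current_contact_force(), robot.current_gripper_width())
w=L('wrist0')
g=np.array([523.6-534.7,45.7-113]); th=np.arctan2(g[1],g[0]); print(th)
for yaw in [th,th+np.pi,th-np.pi/2,th+np.pi/2]:
  for p in ([485.6,81.2,150],[568.7,73.5,150],[500,366,150]):
    print(yaw,p,robot.inverse_kinematics(p,[np.pi,0,yaw]))
```

```text
[-3.14  -0.     1.571] [[ 0.     1.    -0.001]
 [ 1.    -0.     0.   ]
 [ 0.    -0.001 -1.   ]] [-0.045 -0.472  0.352] 0.9971341045886473
-1.73425785227937
-1.73425785227937 [485.6, 81.2, 150] [-0.061  0.216  1.77  -0.     1.156 -3.039]
-1.73425785227937 [568.7, 73.5, 150] [-0.066  0.354  1.576 -0.     1.211 -3.044]
-1.73425785227937 [500, 366, 150] [ 0.452  0.432  1.456  0.     1.253 -2.526]
1.4073348013104232 [485.6, 81.2, 150] [-0.061  0.216  1.77  -0.     1.156  0.102]
1.4073348013104232 [568.7, 73.5, 150] [-0.066  0.354  1.576 -0.     1.211  0.098]
1.4073348013104232 [500, 366, 150] [ 0.452  0.432  1.456 -0.     1.253  0.616]
-3.3050541790742667 [485.6, 81.2, 150] [-0.061  0.216  1.77   0.     1.156 -1.469]
-3.3050541790742667 [568.7, 73.5, 150] [-0.066  0.354  1.576  0.     1.211 -1.473]
-3.3050541790742667 [500, 366, 150] [ 0.452  0.432  1.456  0.     1.253 -0.955]
-0.16346152548447335 [485.6, 81.2, 150] [-0.061  0.216  1.77  -0.     1.156  1.673]
-0.16346152548447335 [568.7, 73.5, 150] [-0.066  0.354  1.576 -0.     1.211  1.668]
-0.16346152548447335 [500, 366, 150] [ 0.452  0.432  1.456 -0.     1.253  2.186]
```

Run:
```python
from m import *
np.set_printoptions(precision=1,suppress=True)
w=L('wrist0')
print(onz(w,[(153,130),(178,229)],80,1))
T=np.pi; yaw=-0.163
robot.move_ptp([484.8,81.3,140],[T,0,yaw])
d=snap('wrist','wA'); print(d['eye'],robot.current_t())
```

```text
[[380.1  68.7  80. ]
 [399.9 -42.2  80. ]]
[556.2  69.3 306.6] 1.8417
```

View pics/wA.png

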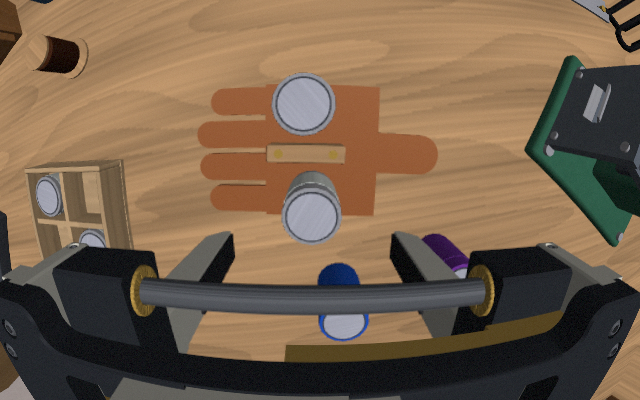

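The view shows tin A's lid at (311,215), tin B's lid at (303,103), the grip at (306,153) and the crate at (80,210). I'll refine the tins from this.

Run:
```python
from m import *
np.set_printoptions(precision=1,suppress=True)
d=L('wA'); e=L('wrist0')
def ell(d,c,r):
    hsv=cv2.cvtColor(d['img'],cv2.COLOR_BGR2HSV)
    m=cv2.inRange(hsv,(95,0,140),(130,70,255)); M=np.zeros_like(m); cv2.circle(M,tuple(map(int,c)),r,255,-1); m&=M
    cs,_=cv2.findContours(m,cv2.RETR_EXTERNAL,cv2.CHAIN_APPROX_NONE); c=max(cs,key=cv2.contourArea)
    return cv2.fitEllipse(cv2.convexHull(c))
for nm,cA,c0 in (('A',(311,215),(246,112)),('B',(303,103),(332,119))):
    a=ell(d,cA,36); b=ell(e,c0,28); print(nm,a,b)
    print([onz(d,a[0],z,1)[0] for z in (84,)],[onz(e,b[0],84,1)[0]],tri([(d,a[0],1),(e,b[0],1)]))
```

```text
A ((311.1145935058594, 216.68051147460938), (46.300758361816406, 48.79132843017578), 95.76303100585938) ((245.90745544433594, 111.4460678100586), (36.25568389892578, 37.75432205200195), 26.89739418029785)
[array([485.7,  81.4,  84. ])] [array([485.7,  81.3,  84. ])] [485.8  81.3  84.5]
B ((303.2900695800781, 103.47058868408203), (61.164527893066406, 62.418701171875), 70.18091583251953) ((332.10260009765625, 118.39469146728516), (37.78565979003906, 37.99534225463867), 93.99182891845703)
[array([569.2,  73.2,  84. ])] [array([569.2,  73.2,  84. ])] [569.4  73.2  80.3]
```

Run:
```python
from m import *
np.set_printoptions(precision=2,suppress=True)
T=np.pi; yaw=-0.163
robot.move_linear([485.7,81.3,140],[T,0,yaw])
print(robot.move_linear([485.7,81.3,55],speed=120,f_stop=8), robot.current_tcp_pos())
robot.move_gripper(0.0)
print(robot.current_gripper_width()*93,robot.current_contact_force())
robot.move_linear([485.7,81.3,155],speed=200)
print(robot.current_contact_force(),robot.current_gripper_width()*93)
robot.move_ptp([430,285,170],[T,0,-0.163])
d=snap('wrist','wC'); snap('side','sC'); print(d['eye'],robot.current_t(),robot.current_tcp_pos())
```

```text
False [486.22  81.28  55.48]
45.53940340417982 [ 0.78 -0.82 -0.55]
[ 0.05 -0.47 -1.38] 45.280372287191106
[501.28 272.44 335.38] 5.3667 [430.51 283.55 169.4 ]
```

View pics/wC.png

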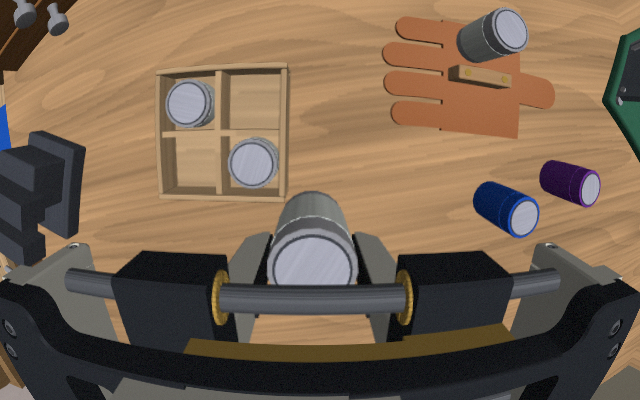

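View pics/sC.png

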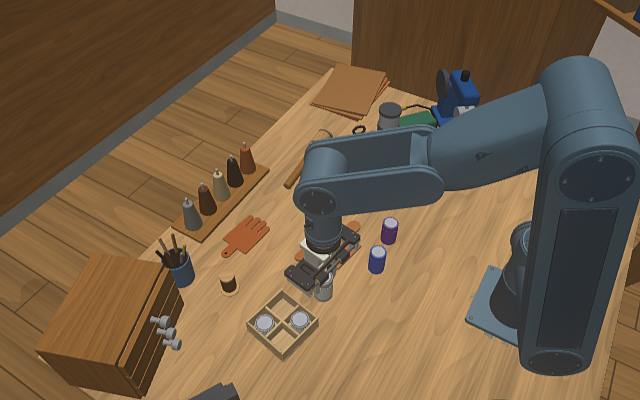

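Tin A is held upright. The crate spans roughly (155..290, 63..202), and the empty cells are at (253,97) and (190,165). I'll zoom in for its corners.

Run:
```python
from m import *
d=L('wC'); cv2.imwrite('pics/cC.png',cv2.resize(d['img'][50:215,140:305],None,fx=3.6,fy=3.6,interpolation=cv2.INTER_CUBIC))
```

```text
(no output)
```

View pics/cC.png

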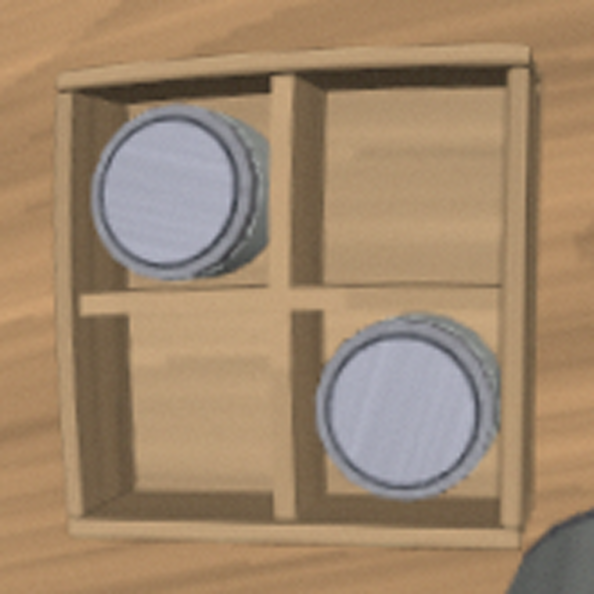

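Run:
```python
from m import *
np.set_printoptions(precision=2,suppress=True)
d=L('wC'); q=lambda u,v:(140+u/3.6,50+v/3.6)
C=np.array([onz(d,q(*p),48,1)[0] for p in [(58,76),(531,47),(520,546),(70,532)]]); print(C,C.mean(0))
print(onz(d,q(284,300),48,1), [np.linalg.norm(C[i]-C[i-1]) for i in range(4)])
a=C[1]-C[0];b=C[2]-C[1];c=C[2]-C[3];e=C[3]-C[0]
v=a+c; u=b+e; print(np.arctan2(v[1],v[0]),np.arctan2(u[1],u[0]))
```

```text
[[582.46 415.35  48.  ]
 [557.75 285.1   48.  ]
 [428.9  310.55  48.  ]
 [454.65 440.51  48.  ]] [505.94 362.88  48.  ]
[[505.21 360.55  48.  ]] [np.float64(130.26482323188193), np.float64(132.57588420486266), np.float64(131.33539631996985), np.float64(132.4897580098514)]
-1.7623050105777487 2.946901537153497
```

Run:
```python
from m import *
np.set_printoptions(precision=2,suppress=True)
T=np.pi; yaw=-0.193
robot.move_ptp([480.4,399.8,125],[T,0,yaw])
print(robot.current_tcp_pos())
print(robot.move_linear([480.4,399.8,62],speed=120,f_stop=10), robot.current_tcp_pos())
print(robot.move_linear([480.4,399.8,53],speed=25,f_stop=4), robot.current_tcp_pos(),robot.current_contact_force())
robot.move_gripper(0.75)
print(robot.current_gripper_width())
robot.move_linear([480.4,399.8,145],speed=200)
robot.move_ptp([569.2,73.2,145],[T,0,-0.163])
robot.move_gripper(1.0)
d=snap('side','s2'); snap('wrist','w2');print(robot.current_t(),robot.current_tcp_pos())
c=cv2.resize(d['img'][260:370,220:340],None,fx=5,fy=5,interpolation=cv2.INTER_CUBIC); cv2.imwrite('pics/s2c.png',c)
```

```text
[480.68 398.88 124.01]
False [481.01 399.68  62.95]
True [481.19 400.5   54.8 ] [0.51 0.15 3.39]
0.7462044943769057
10.2 [569.2   73.17 144.99]
```

View pics/s2c.png

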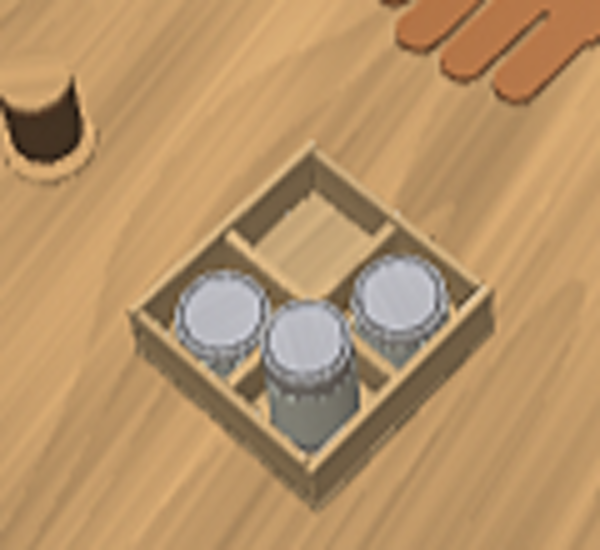

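View pics/w2.png

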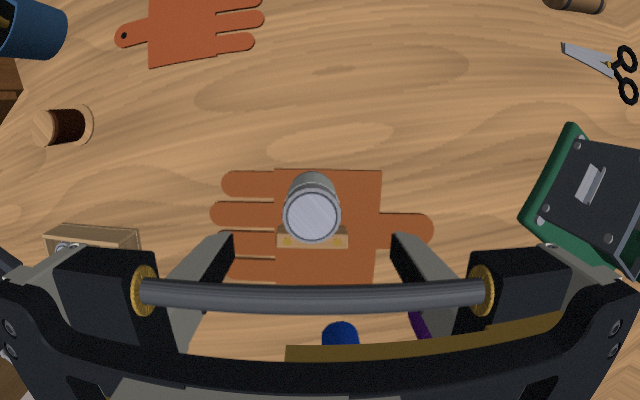

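Tin A stands upright in the near-left cell (crop (310,380)), and tin B is still at its measured place. Next is tin B.

Run:
```python
from m import *
np.set_printoptions(precision=2,suppress=True)
T=np.pi; yaw=-0.163
robot.move_linear([569.2,73.2,57],speed=150,f_stop=8)
robot.move_linear([569.2,73.2,55],speed=50)
robot.move_gripper(0.0)
print(robot.current_gripper_width()*93,robot.current_contact_force(),robot.current_tcp_pos())
robot.move_linear([569.2,73.2,155],speed=200)
print(robot.current_gripper_width()*93)
robot.move_ptp([531,324.8,155],[T,0,-0.193])
robot.move_linear([531,324.8,62],speed=130,f_stop=10); print(robot.current_tcp_pos())
print(robot.move_linear([530.7,324.8,53],speed=25,f_stop=4), robot.current_tcp_pos(),robot.current_contact_force())
robot.move_gripper(0.75)
robot.move_linear([531,324.8,150],speed=200)
# look at template & punch
th=-1.734
robot.move_ptp([505,60,200],[T,0,th])
robot.move_gripper(1.0)
d=snap('side','s3'); snap('wrist','w3');print(robot.current_t(),robot.current_tcp_pos())
c=cv2.resize(d['img'][260:370,220:340],None,fx=5,fy=5,interpolation=cv2.INTER_CUBIC); cv2.imwrite('pics/s3c.png',c)
```

```text
45.95874630634566 [ 0.69  1.15 -0.29] [569.17  73.23  54.94]
45.684144641554525
[531.86 324.72  62.84]
True [531.46 325.44  54.69] [0.63 1.22 3.41]
21.125 [504.99  60.01 200.  ]
```

View pics/s3c.png

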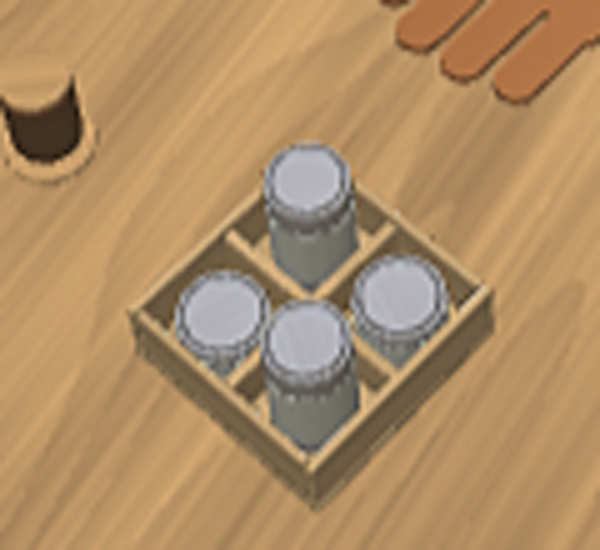

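View pics/w3.png

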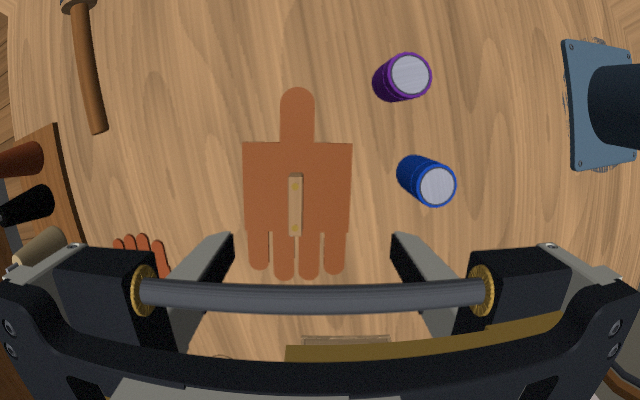

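Both tins are upright in their cells (crop (310,220) and (310,380)), and the template is clear, with its grip at (295,205). I'll measure the template next.

Run:
```python
from m import *
np.set_printoptions(precision=2,suppress=True)
for n,box in (('wrist0',(220,10,370,230)),('w3',(235,80,360,285))):
    d=L(n); x0,y0,x1,y1=box
    hsv=cv2.cvtColor(d['img'],cv2.COLOR_BGR2HSV); m=cv2.inRange(hsv,(5,130,80),(14,255,230))
    M=np.zeros_like(m); M[y0:y1,x0:x1]=m[y0:y1,x0:x1]
    cs,_=cv2.findContours(M,cv2.RETR_EXTERNAL,cv2.CHAIN_APPROX_NONE); c=max(cs,key=cv2.contourArea)[:,0,:]
    P=onz(d,c,6,1)[:,:2]
    th=-1.734; g=np.array([529.2,79.4])
    for it in range(6):
        u=np.array([np.cos(th),np.sin(th)]); v=np.array([-u[1],u[0]])
        X=(P-g)@u; Y=(P-g)@v
        s=(X>76)&(X<112)
        a=np.polyfit(X[s&(Y>0)],Y[s&(Y>0)],1); b=np.polyfit(X[s&(Y<0)],Y[s&(Y<0)],1)
        th+=np.arctan((a[0]+b[0])/2); 
        off=(np.polyval(a,95)+np.polyval(b,95))/2
        e=(X>62)&(X<80)&(np.abs(Y)>30)&(np.abs(Y)<60)
        g=g+off*v+u*(X.max()-135)*1
    print(n,th,g,'slopes',a,b,'palm edge',np.median(X[e]),'X range',X.min(),X.max(),'Y',Y.min(),Y.max())
d=L('w3'); cv2.imwrite('pics/g3.png',cv2.resize(d['img'][165:245,265:325],None,fx=7,fy=7,interpolation=cv2.INTER_CUBIC))
```

```text
wrist0 -1.7684448245493367 [529.63  79.61] slopes [ 0.   19.09] [ -0.   -19.09] palm edge 69.90465804925554 X range -110.65812532446601 135.00000000000324 Y -66.91280780049317 64.7079456670566
w3 -1.7542663041893827 [528.36  80.32] slopes [ 0.01 18.57] [ -0.01 -18.57] palm edge 70.4817821800641 X range -109.10420920750916 135.00000000000054 Y -65.45377639745061 65.3427689328182
```

View pics/g3.png

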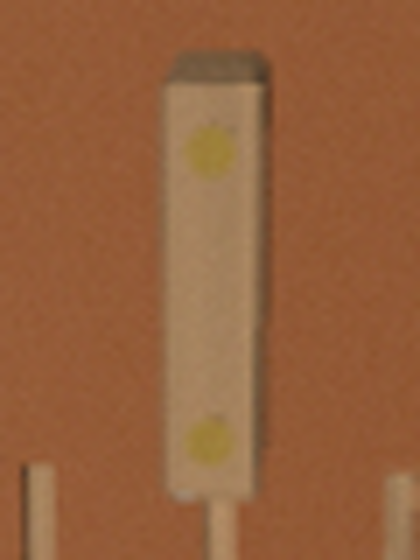

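Run:
```python
from m import *
np.set_printoptions(precision=2,suppress=True)
d=L('w3'); q=lambda u,v:(265+u/7,165+v/7)
G=np.array([onz(d,q(*p),36,1)[0] for p in [(165,82),(266,82),(257,497),(168,495)]]); print(G.mean(0)); a=(G[0]+G[1]-G[2]-G[3]); print(np.arctan2(a[1],a[0]),np.linalg.norm(a)/2)
D=np.array([onz(d,q(*p),36,1)[0] for p in [(211,152),(210,441)]]); a=D[0]-D[1]; print(D.mean(0),np.arctan2(a[1],a[0]))
for n,box in (('wrist0',(220,10,370,230)),('w3',(235,80,360,285))):
    d=L(n); x0,y0,x1,y1=box
    hsv=cv2.cvtColor(d['img'],cv2.COLOR_BGR2HSV); m=cv2.inRange(hsv,(5,130,80),(14,255,230))
    M=np.zeros_like(m); M[y0:y1,x0:x1]=m[y0:y1,x0:x1]
    cs,_=cv2.findContours(M,cv2.RETR_EXTERNAL,cv2.CHAIN_APPROX_NONE); c=max(cs,key=cv2.contourArea)[:,0,:]
    P=onz(d,c,6,1)[:,:2]; th=-1.755; g=np.array([528.9,79.9]); u=np.array([np.cos(th),np.sin(th)]); v=np.array([-u[1],u[0]])
    X=(P-g)@u; Y=(P-g)@v
    for nm,s,ax in [('L',(Y>60)&(X>-30)&(X<62),0),('R',(Y<-60)&(X>-30)&(X<62),0),('p+',(X>60)&(X<80)&(Y>26)&(Y<58),1),('p-',(X>60)&(X<80)&(Y<-26)&(Y>-58),1),('t+',(X>78)&(X<112)&(Y>0),0),('t-',(X>78)&(X<112)&(Y<0),0)]:
        if s.sum()<8: continue
        f=np.polyfit(X[s],Y[s],1) if ax==0 else np.polyfit(Y[s],X[s],1)
        print(n,nm,s.sum(),f, 'th',th+f[0]*(1 if ax==0 else -1))
```

```text
[527.31  79.67  36.  ]
-1.756060778414804 68.5418472291691
[527.96  80.33  36.  ] -1.7529791896218665
wrist0 L 41 [ 0.02 63.19] th -1.7368486273715378
wrist0 R 33 [ -0.01 -64.37] th -1.762906513053901
wrist0 p+ 25 [-0.01 70.43] th -1.7408372398557996
wrist0 p- 25 [-0.01 69.66] th -1.7460580571957283
wrist0 t+ 26 [-0.01 19.89] th -1.7647836144821119
wrist0 t- 26 [ -0.02 -17.95] th -1.7761962353723437
w3 L 74 [ 0.   63.91] th -1.7510449176552736
w3 R 75 [ -0.   -65.06] th -1.7557497147696233
w3 p+ 27 [ 0.   70.09] th -1.7563111635467885
w3 p- 27 [-0.03 68.92] th -1.726796248495495
w3 t+ 29 [ 0.01 17.94] th -1.7439361522968382
w3 t- 29 [ -0.   -19.74] th -1.758814162012839
```

Run:
```python
from m import *
np.set_printoptions(precision=2,suppress=True)
n=np.array([np.cos(-2.27),np.sin(-2.27)]); W=np.array([557.5,-215.6])
p=W-97*n
q=robot.inverse_kinematics([*p,75],[np.pi,-0.7,-2.27]); print(p,q)
if q is not None:
    robot.move_ptp([*p,75],[np.pi,-0.7,-2.27])
    d=snap('wrist','w4'); print(robot.current_t(),d['eye'],d['orientation'],robot.current_tcp_pos())
```

```text
[ 619.93 -141.36] [-0.09  0.84  1.14 -0.56  1.61 -2.43]
22.2 [ 654.19 -101.47  249.27] [-2.7  -0.    2.44] [ 620.28 -140.93   76.71]
```

View pics/w4.png

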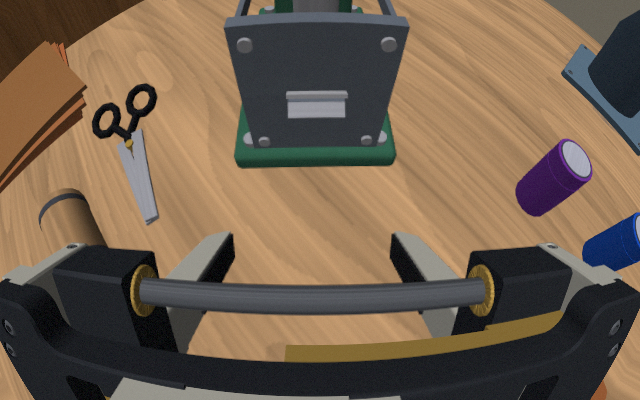

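The punch guard is face-on, with the window and lips at (317,104), the plate top from (226,20) to (407,20), and bolts at (245,45), (389,44), (264,142) and (367,140). I'll zoom in.

Run:
```python
from m import *
d=L('w4'); cv2.imwrite('pics/c4w.png',cv2.resize(d['img'][5:165,220:415],None,fx=4,fy=4,interpolation=cv2.INTER_CUBIC)[:600])
cv2.imwrite('pics/c4x.png',cv2.resize(d['img'][85:125,275:360],None,fx=9,fy=9,interpolation=cv2.INTER_CUBIC)[:600])
```

```text
(no output)
```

View pics/c4w.png

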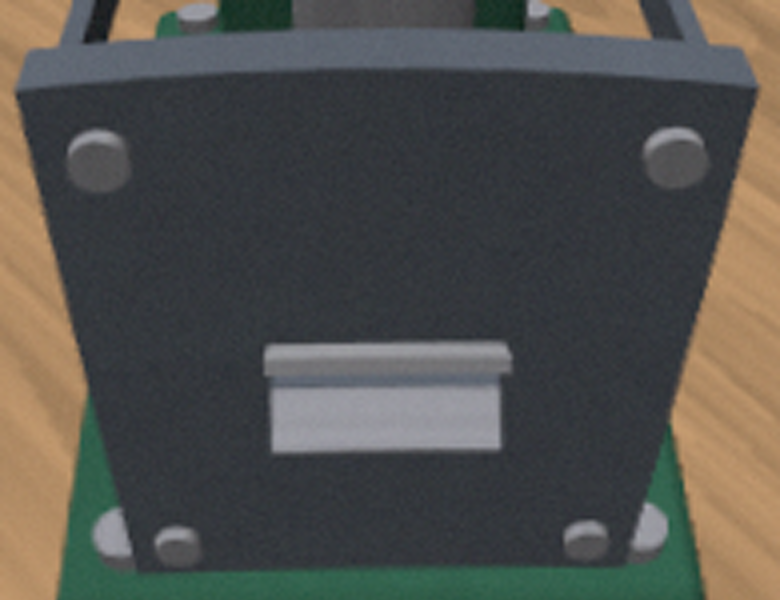

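View pics/c4x.png

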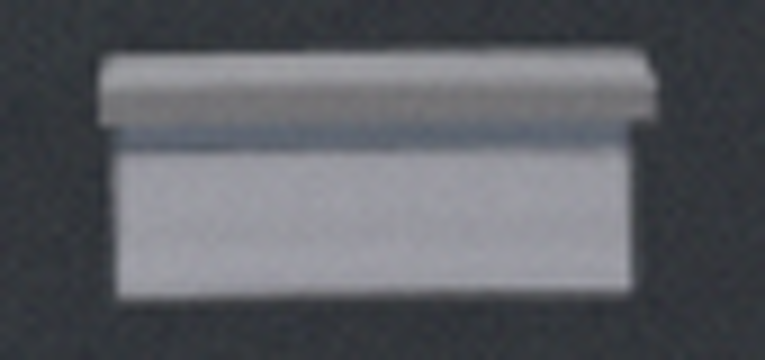

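Run:
```python
from m import *
np.set_printoptions(precision=2,suppress=True)
d=L('w4'); a=lambda u,v:(220+u/4,5+v/4); b=lambda u,v:(275+u/9,85+v/9)
T=np.array([onz(d,a(*p),150,1)[0] for p in [(17,92),(757,91)]]); B=np.array([onz(d,a(*p),22,1)[0] for p in [(136,572),(626,568)]])
for Q in (T,B):
    e=Q[1]-Q[0]; n=np.array([-e[1],e[0]]); print(Q,np.linalg.norm(e),Q.mean(0),'edge ang',np.arctan2(e[1],e[0]), np.arctan2(e[1],e[0])+np.pi/2-2*np.pi*0)
# plane thru mid; intersect window edge rays with vertical plane
m=(T.mean(0)+B.mean(0))/2; e=(T[1]-T[0]); e=e/np.linalg.norm(e); n=np.cross(e,[0,0,1])
def onpl(uv,off=0):
    v=ray(d,uv,1)[0]; o=np.array(d['eye']); p=o+v*(((m+off*n-o)@n)/(v@n)); return np.array([(p-m)@e,p[2]])
print('n',n,'mid',m)
for p,off in [((117,140),0),((631,140),0),((100,123),0),((657,120),0),((118,297),0),((633,293),0),((100,52),0),((640,48),0)]: print(p,onpl(b(*p)))
for p in [(99,162),(676,159),(178,546),(586,542)]: print('bolt',onpl(a(*p)))
```

```text
[[ 591.27 -256.06  150.  ]
 [ 506.67 -186.91  150.  ]] 109.26347182039267 [ 548.97 -221.49  150.  ] edge ang 2.4564057217763926 4.027202048571289
[[ 591.37 -257.2    22.  ]
 [ 505.69 -186.79   22.  ]] 110.89311381669467 [ 548.53 -221.99   22.  ] edge ang 2.453753026461313 4.0245493532562095
n [ 0.63  0.77 -0.  ] mid [ 548.75 -221.74   86.  ]
(117, 140) [-20.72  82.69]
(631, 140) [21.28 82.26]
(100, 123) [-21.97  84.77]
(657, 120) [23.21 84.7 ]
(118, 297) [-21.86  62.69]
(633, 293) [23.14 62.68]
(100, 52) [-21.44  92.95]
(640, 48) [21.1 93. ]
bolt [-44.49 135.08]
bolt [ 44.6  135.37]
bolt [-44.47  32.06]
bolt [44.63 32.05]
```

Run:
```python
from m import *
np.set_printoptions(precision=2,suppress=True)
T=np.pi; th=-1.753; g=[528.4,80.0]; o=[T,0,th+T]
n=np.array([np.cos(-2.257),np.sin(-2.257)]); H=np.array([548.63,-221.65])-85*n
print('home',H, robot.inverse_kinematics([*H,90],[T,0,-2.257+T]), robot.inverse_kinematics([*(H-85*n),90],[T,0,-2.257+T]))
robot.move_linear([620,-141.4,160],[T,-0.3,-2.257],speed=250) if 0 else None
robot.move_linear([640,-110,200],speed=250)
robot.move_ptp([*g,90],o)
print(robot.move_linear([*g,20],speed=120,f_stop=8))
print(robot.move_linear([*g,8],speed=40,f_stop=5)); robot.sleep(0.2); print(robot.current_tcp_pos())
robot.move_gripper(0.0); print(robot.current_gripper_width()*93,robot.current_contact_force(),robot.current_tcp_pos())
robot.move_linear([*g,60],speed=80); print(robot.current_gripper_width()*93,robot.current_contact_force(),robot.current_t())
robot.sleep(.2)
for c in('wrist','side','scene'): snap(c,c+'5')
```

```text
home [ 602.49 -155.89] [-0.43  0.49  1.52 -0.    1.13  0.25] [-0.3   0.56  1.41 -0.    1.18  0.38]
False
False
[528.53  80.01   8.16]
15.67296109094228 [-0.53  0.53  0.26] [528.37  80.     8.  ]
15.995202808756122 [ 0.32  0.   -1.09] 28.5
```

View pics/wrist5.png

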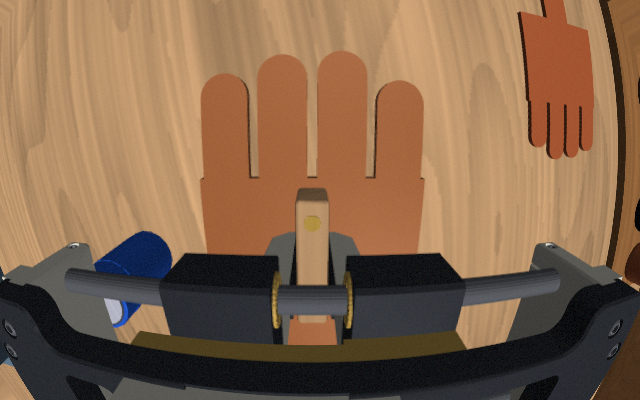

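View pics/scene5.png

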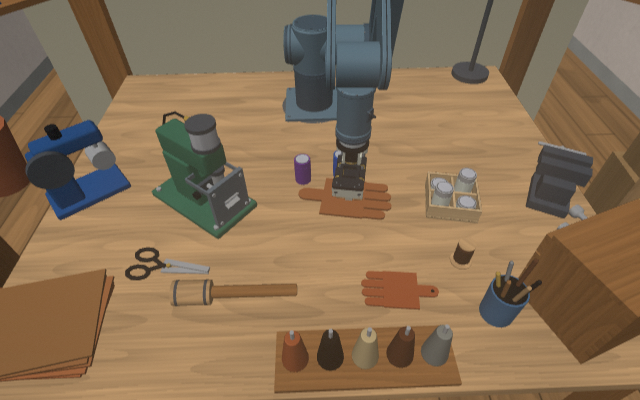

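The template is held by its grip and lifted. The grip is at (313,225) and the palm shoulders are level at (203,178) and (423,178). I'll check the in-hand pose, then move to the pre-insert pose.

Run:
```python
from m import *
np.set_printoptions(precision=2,suppress=True)
d=L('wrist5'); th=-1.753; g=np.array([528.4,80.0]); u=np.array([np.cos(th),np.sin(th)]); v=np.array([-u[1],u[0]])
for p in [(203,178),(424,178),(283,54),(342,51),(224,73),(400,80),(203,230),(423,230)]:
    P=onz(d,p,58,1)[0][:2]-g; print(p,P@u,P@v)
T=np.pi; n=np.array([np.cos(-2.257),np.sin(-2.257)]); H=np.array([548.63,-221.65])-85*n
o=[T,0,-2.257+T]
robot.move_linear([*g,150],speed=200)
p=H-95*n
robot.move_ptp([*p,130],o)
robot.move_linear([*p,90],speed=100); robot.sleep(0.3)
print(robot.current_tcp_pos(),robot.current_eef_rot(),p,robot.current_t(),robot.current_contact_force())
for c in('wrist','side','scene'):
    d=snap(c,c+'6')
    if c=='scene': cv2.imwrite('pics/c6.png',cv2.resize(d['img'][140:260,150:330],None,fx=4.4,fy=4.4,interpolation=cv2.INTER_CUBIC))
```

```text
(203, 178) -40.12344217823304 -62.42265882574956
(424, 178) -40.07749132798007 64.66828568938942
(283, 54) -107.88241904128334 -15.247072074546944
(342, 51) -109.57199705873184 16.351059570983253
(224, 73) -98.94370807092979 -47.886363235790824
(400, 80) -94.85709907970438 48.37638012214261
(203, 230) -8.343429283729481 -65.54662189201615
(423, 230) -8.267197034608023 67.17124327821024
[663.06 -82.54  90.74] [ 3.14 -0.    0.88] [662.68 -82.39] 31.1583 [ 0.22 -0.42 -1.38]
```

View pics/c6.png

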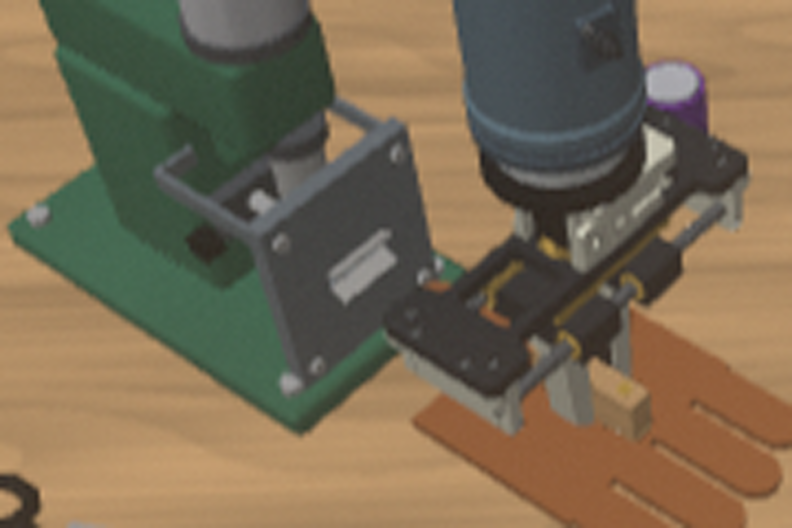

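View pics/side6.png

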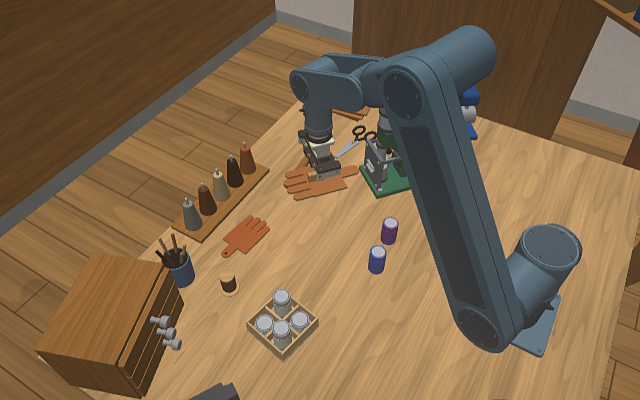

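View pics/wrist6.png

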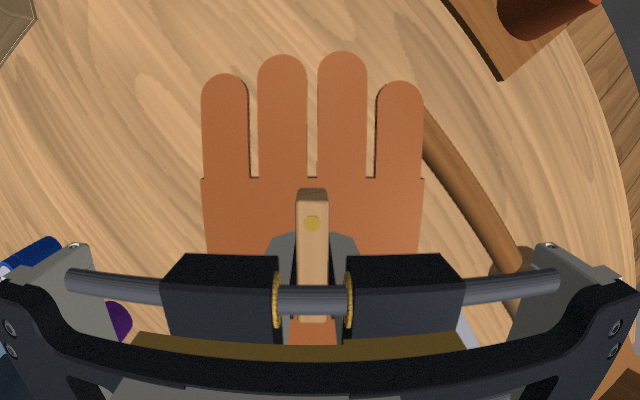

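Run:
```python
from m import *
np.set_printoptions(precision=3,suppress=True)
print(robot.current_tcp_pos(),robot.current_eef_rot(),robot.current_qpos())
for n,z,th,g in (('wrist5',58,-1.753,(528.4,80)),('wrist6',88,-2.257,robot.current_tcp_pos()[:2])):
    d=L(n); hsv=cv2.cvtColor(d['img'],cv2.COLOR_BGR2HSV); m=cv2.inRange(hsv,(5,130,80),(14,255,230))
    M=np.zeros_like(m); M[45:250,190:440]=m[45:250,190:440]
    cs,_=cv2.findContours(M,cv2.RETR_EXTERNAL,cv2.CHAIN_APPROX_NONE); c=max(cs,key=cv2.contourArea)[:,0,:]
    P=onz(d,c,z,1)[:,:2]; u=np.array([np.cos(th),np.sin(th)]); v=np.array([-u[1],u[0]])
    X=(P-g)@u; Y=(P-g)@v
    for nm,s in [('L',(Y>58)&(X>-37)&(X<0)),('R',(Y<-58)&(X>-37)&(X<0)),('fL',(Y>55)&(X>-88)&(X<-45)),('fR',(Y<-55)&(X>-88)&(X<-45))]:
        f=np.polyfit(X[s],Y[s],1); print(n,nm,s.sum(),f,Y[s].mean())
    print(X.min())
    # grip top light-wood mask
    print([((onz(d,p,z+30,1)[0][:2]-g)@v) for p in [(297,205),(328,205),(298,225),(328,225)]], [(onz(d,p,z+30,1)[0][:2]-g)@u for p in [(297,202),(328,202)]])
```

```text
[662.806 -82.51   90.261] [ 3.141 -0.     0.884] [-0.291  0.566  1.39   0.     1.185  0.396]
wrist5 L 59 [ 0.001 64.631] 64.60625137943521
wrist5 R 59 [ -0.    -64.542] -64.53944242290557
wrist5 fL 76 [ 0.006 62.274] 61.86616310987116
wrist5 fR 75 [ -0.005 -62.097] -61.77105023919873
-109.66181032874681
[np.float64(-6.689467242971443), np.float64(7.649615115791179), np.float64(-6.361877629385048), np.float64(7.786847063406224)] [np.float64(-33.932927510809336), np.float64(-33.925732354030785)]
wrist6 L 59 [ 0.001 65.937] 65.91420834475761
wrist6 R 59 [ -0.003 -64.347] -64.28953591720726
wrist6 fL 140 [ 0.101 75.739] 69.60784933395591
wrist6 fR 75 [ -0.002 -61.625] -61.467675294311384
-110.54732660739596
[np.float64(-6.084900710200638), np.float64(8.396544649445687), np.float64(-5.753797455145651), np.float64(8.535057029992059)] [np.float64(-34.12576610933731), np.float64(-34.108310795376816)]
```

Run:
```python
from m import *
np.set_printoptions(precision=3,suppress=True)
T=np.pi; n=np.array([np.cos(-2.257),np.sin(-2.257)]); H=np.array([548.63,-221.65])-85*n; v=np.array([-n[1],n[0]])
def st(): 
    p=np.array(robot.current_tcp_pos()); e=p[:2]-H; print('along',e@n,'lat',e@v,'z',p[2],'F',np.array(robot.current_contact_force()),robot.current_t())
robot.sleep(0.5); st()
p=H-62*n; robot.move_linear([*p,90],speed=60); robot.sleep(.4); st()
p=H-30*n; print(robot.move_linear([*p,90],speed=30,f_stop=5)); st(); robot.sleep(.3); st()
s=snap('scene','scene7'); cv2.imwrite('pics/c7.png',cv2.resize(s['img'][140:260,150:330],None,fx=4.4,fy=4.4,interpolation=cv2.INTER_CUBIC))
```

```text
along -95.00832123988302 lat -0.02348168508868968 z 89.99408330377157 F [ 0.211 -0.486 -1.399] 31.8083
along -62.237101727760034 lat -0.06602462588057095 z 89.97486501579976 F [-0.663  0.421 -1.608] 32.9083
False
along -30.172947573138806 lat 0.012112424418231333 z 90.00824766459864 F [ 0.076  0.439 -1.287] 34.125
along -30.11900111614253 lat -0.025433489827533066 z 89.98657816056006 F [ 0.656  0.976 -1.464] 34.425
```

View pics/c7.png

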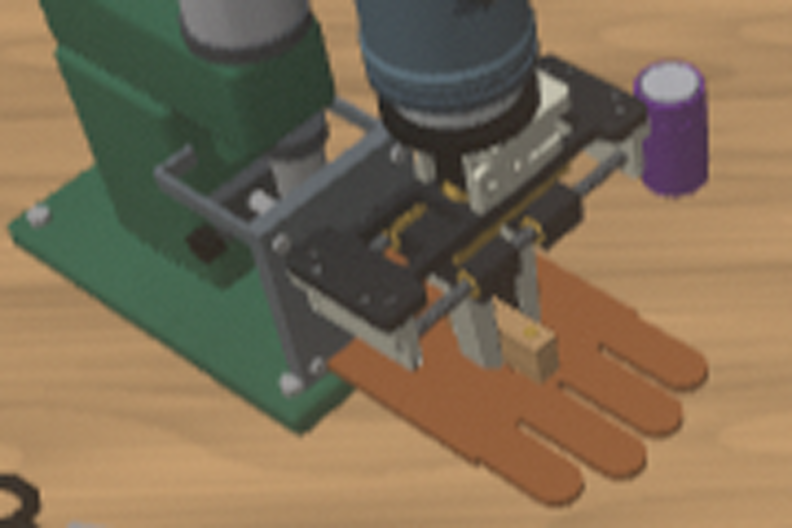

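The tab is in the window without resistance. I'll continue to the back stop.

Run:
```python
from m import *
np.set_printoptions(precision=3,suppress=True)
T=np.pi; n=np.array([np.cos(-2.257),np.sin(-2.257)]); H=np.array([548.63,-221.65])-85*n; v=np.array([-n[1],n[0]])
def st(): 
    p=np.array(robot.current_tcp_pos()); e=p[:2]-H; f=np.array(robot.current_contact_force()); print('along',e@n,'lat',e@v,'z',p[2],'F along/lat/z',f[:2]@n,f[:2]@v,f[2],'t',robot.current_t())
p=H-5*n; print(robot.move_linear([*p,90],speed=30,f_stop=5)); st(); robot.sleep(.3); st()
p=H+4*n; print(robot.move_linear([*p,90],speed=8,f_stop=3)); st(); robot.sleep(.3); st()
for c in('wrist','side','scene'): snap(c,c+'8')
s=L('scene8'); cv2.imwrite('pics/c8.png',cv2.resize(s['img'][140:260,150:330],None,fx=4.4,fy=4.4,interpolation=cv2.INTER_CUBIC))
print(robot.current_gripper_width()*93)
```

```text
False
along -5.101399570250201 lat 0.03701757990095875 z 90.04140988761868 F along/lat/z 0.13349029758903466 -0.34833527063826586 -1.0232115174247713 t 35.4583
along -5.136561777417561 lat -0.053098489876804815 z 89.95921226680517 F along/lat/z 0.1302744560552143 -0.48455866296170685 -1.147099070101446 t 35.7583
True
along 0.1639527921943391 lat -0.3646238831264872 z 89.45227413869198 F along/lat/z -1.8456499037402765 0.20449255897211502 -0.4417144161266381 t 36.4833
along 0.11146265017854773 lat -0.7236692567801714 z 88.88243344615961 F along/lat/z -2.286486445810394 0.4296478778950868 0.5017330794699055 t 36.7833
15.959492681752216
```

View pics/c8.png

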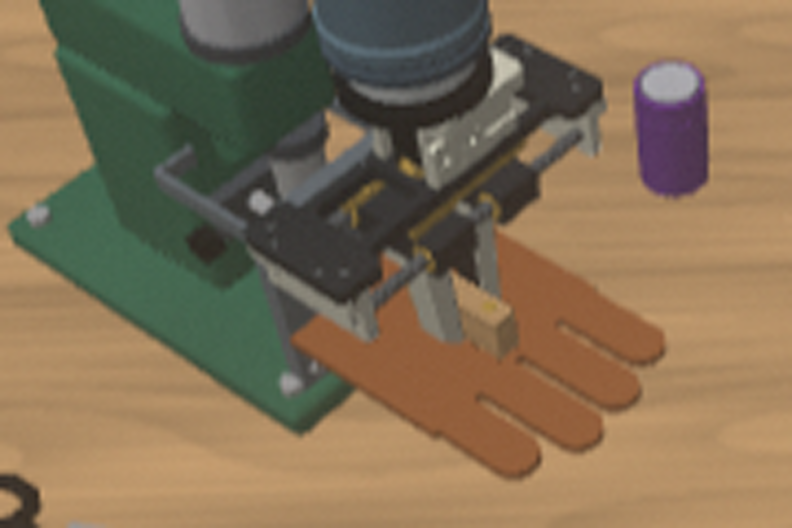

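View pics/wrist8.png

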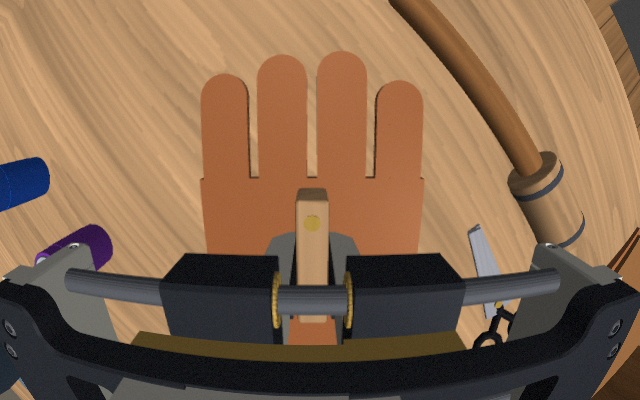

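Contact came at along = +0.16 mm, the predicted home. The arm relaxed slightly after the stop (z −1.1, lateral −0.7), so I'll re-command the level home pose with a light push.

Run:
```python
from m import *
T=np.pi; n=np.array([np.cos(-2.257),np.sin(-2.257)]); H=np.array([548.63,-221.65])-85*n; v=np.array([-n[1],n[0]])
def st(): 
    p=np.array(robot.current_tcp_pos()); e=p[:2]-H; f=np.array(robot.current_contact_force()); print('along %.2f lat %.2f z %.2f'%(e@n,e@v,p[2]),'F %.2f %.2f %.2f'%(f[:2]@n,f[:2]@v,f[2]),robot.current_eef_rot(),np.abs(robot.current_joint_vel()).max(),robot.current_t())
p=H+0.5*n; robot.move_linear([*p,90],[T,0,-2.257+T],speed=3); st(); robot.sleep(.5); st(); robot.sleep(.5); st(); robot.sleep(.5); st()
```

```text
along 0.34 lat -0.38 z 89.65 F -4.87 -0.42 -3.57 [-3.14069843e+00 -2.59354377e-04  8.84429679e-01] 0.002624964202547957 37.6167
along 0.37 lat -0.14 z 89.93 F -5.75 -0.62 -3.25 [-3.14131798e+00 -1.98297730e-04  8.84543342e-01] 0.002232401966317552 38.1167
along 0.42 lat -0.10 z 90.00 F -5.33 -0.10 -4.11 [-3.14143019e+00 -1.16540014e-04  8.84538079e-01] 0.001075023034610736 38.6167
along 0.43 lat -0.09 z 89.99 F -4.96 -0.24 -3.87 [-3.14142686e+00 -1.55005471e-04  8.84519303e-01] 0.0018282417027208867 39.1167
```

Run:
```python
from m import *
T=np.pi; n=np.array([np.cos(-2.257),np.sin(-2.257)]); H=np.array([548.63,-221.65])-85*n; v=np.array([-n[1],n[0]])
def st(): 
    p=np.array(robot.current_tcp_pos()); e=p[:2]-H; f=np.array(robot.current_contact_force()); print('along %.2f lat %.2f z %.2f'%(e@n,e@v,p[2]),'F %.2f %.2f %.2f'%(f[:2]@n,f[:2]@v,f[2]),np.array(robot.current_ft_torque()).round(2),robot.current_t())
p=H-2.5*n; robot.move_linear([*p,90],speed=10); robot.sleep(.5); st()
p=H+0.5*n; robot.move_linear([*p,90],speed=4); robot.sleep(.5); st(); robot.sleep(.5); st()
for c in('wrist','side','scene'): snap(c,c+'9')
d=L('wrist9'); g=H
hsv=cv2.cvtColor(d['img'],cv2.COLOR_BGR2HSV); m=cv2.inRange(hsv,(5,130,80),(14,255,230))
M=np.zeros_like(m); M[45:250,190:440]=m[45:250,190:440]
cs,_=cv2.findContours(M,cv2.RETR_EXTERNAL,cv2.CHAIN_APPROX_NONE); c=max(cs,key=cv2.contourArea)[:,0,:]
P=onz(d,c,88,1)[:,:2]; X=(P-g)@n; Y=(P-g)@v
for nm,s in [('L',(Y>58)&(X>-37)&(X<0)),('R',(Y<-58)&(X>-37)&(X<0)),('fL',(Y>55)&(Y<68)&(X>-88)&(X<-45)),('fR',(Y<-55)&(X>-88)&(X<-45))]:
    f=np.polyfit(X[s],Y[s],1); print(nm,f,Y[s].mean())
print(X.min(),robot.current_gripper_width()*93)
s=L('side9'); cv2.imwrite('pics/s9.png',s['img'])
```

```text
along -2.50 lat -0.03 z 89.99 F -0.18 -0.10 -1.64 [ 0.04 -0.   -0.  ] 40.0667
along 0.25 lat 0.04 z 90.05 F -4.24 0.10 -0.53 [ 0.48 -0.31 -0.01] 41.4667
along 0.31 lat 0.03 z 90.05 F -3.86 0.12 -1.00 [ 0.68 -0.45  0.01] 41.9667
L [3.52035255e-03 6.55425165e+01] 65.47658984839805
R [-4.41806233e-03 -6.43196523e+01] -64.23639249523937
fL [5.94242822e-03 6.31950461e+01] 62.80006303741331
fR [-4.28190471e-03 -6.17567210e+01] -61.47157758221388
-110.45158297191666 15.645574105390873
```

View pics/s9.png

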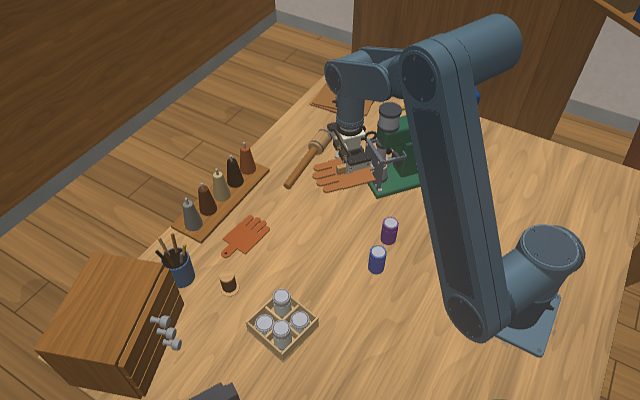

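View pics/scene9.png

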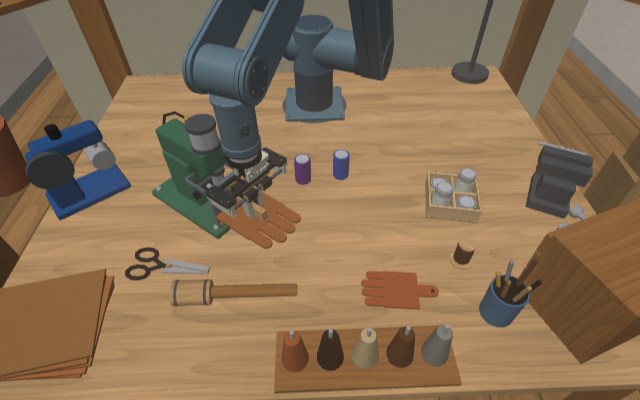

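The template is home and level, with a light 4 N push, and everything else is in place. Handing in.

Run:
```python
from m import *
print(robot.current_t(), robot.hand_in())
```

```text
the job is handed in; nothing more can be done
42.1167 None
```

I set both white-banded tins down upright in the two empty crate cells, one per cell. I then lifted the big template by its grip and passed its tab through the guard window to the back stop. I handed in at about 42 s, still holding it there.

**Last checks before hand-in:**
- **Depth:** contact came within 0.2 mm of the predicted home. The arm then held about 0.3 mm past that, with a push of about 4 N.
- **Alignment:** the tool was 0.03 mm off sideways and 0.05 mm off in height. Tool tilt was last read below 0.001 rad, before the final back-off and re-insertion.
- **Grip:** the opening stayed at about 15.6 mm on the 16 mm bar.
- **Scene:** in the final images both tins stand in their cells, and the other things I could see look unmoved.

**Disagreements and a correction:**
- **After the first contact:** the arm relaxed by about 1 mm in height and 0.7 mm sideways. I re-commanded the pose, backed off 2.5 mm and went in again, and it then held steady.
- **Palm edges:** the last wrist picture put the palm about 0.6 mm off centre, while the picture just after the grasp showed 0.03 mm. I took this as within camera error, since the tab met no sideways force.
- **Not seen:** no picture showed the tab tip behind the guard, so being up against the stop rests on the force and position readings.

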